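Hang the rinsed cup behind the bottles to drain

ROBOT

A 6-joint arm with a two-finger parallel gripper is mounted at the origin on the work surface. World frame = base frame: x ahead of the robot, y to its left, z up, the work surface at z = 0. Lengths are in m, angles in rad, forces in N, time in s.
With the tool pointing down it reaches from about 0.325 to 0.775 m from the base axis. Payload 5.5 kg.
Tool frame: the origin (TCP) lies between the finger pads; the fingertips stand 8 mm ahead of it and the grasp point (between the pads) lies 11 mm behind it (tcp_to_tips is the distance from the TCP to the fingertips, in m); z points along the fingers, y is the line along which they close (so a half turn about z gives the same grasp; the last joint's range is limited). The gripper opens to 88 mm and grips with 3 to 60 N. Pads are 20 mm wide; open, the fingers measure 115 mm over their backs; the gripper's body (75 mm by 178 mm) begins 61 mm behind the grasp point.
Start: joints at [1.171, 0.091, 1.231, -0, 1.82, -0.057], TCP at [0.202, 0.565, 0.231] pointing down, gripper open.
Joint ranges: [-2.87, 2.87], [-0.86, 2.18], [0.17, 2.46], [-1.51, 4.65], [0.06, 2.69], [-2.65, 2.65]. Speed limits (rad/s): [2.57, 2.57, 3.01, 3.14, 3.14, 3.14].

INTERFACE

Orientations are given as a unit quaternion [w, x, y, z].
In Python, from bench import * gives the robot as it stands. Calls block until the motion is done:
- move_to(position, orientation): joint-space move of the TCP to a pose.
- move_l(position, speed=0.15, orientation=None): straight line of the TCP; orientation=None keeps the orientation; speed is the mean speed in m/s.
- movej(angles): joint-space move.
- gripper_open() and close(): open the fingers fully, or close them until they stop; the grip force is fixed at half the most.
- hold(seconds).
- inverse_kinematics(position, orientation): joint angles nearest the present ones, or None.
- state(): the state.
- get_image(name): name is "scene" or "side" or "wrist"; returns a dict with "frame" (384x512x3 uint8, blue, green, red), "depth" (384x512 float32, m along the optical axis (not along the pixel's ray), 0 where there is no reading), "camera_matrix" (3x3 intrinsics, pixels), "k1" (the pictures are not rectified: a ray, as slopes to the right and down, at radius r is drawn at 1 + k1 r^2 times it, then the intrinsics apply), "view" (4x4, takes a point from world to camera coordinates). Camera axes: x right, y up, looking along -z (the intrinsics and any distortion apply to the point x, -y, -z); pixel columns grow to the right and rows downward; lengths in m; the calibration is good to about 2 mm. A picture is of the moment at which its call begins.
A pose or a line that the arm cannot do raises IKError and nothing moves.
- job_done(): hands the job in; it is judged then, once.
The state is a dict: "time": time; "joint_pos": joint angles; "dq": joint speeds; "joint_torque": joint torques, N m; "ee_pos": TCP position; "ee_rot": TCP orientation; "ft_force": force on the tool from outside, world axes, zero at the start; "moment": the same for the moment, N m; "finger_gap": finger opening in m; "finger_force": force on a finger pad.
Only numpy, scipy, OpenCV 4.12 (cv2) and the standard library are available. Lean on these libraries where they do the work, as an engineer would, in place of code of your own. Each camera call takes 0.05 s, during which the arm holds its last target. There are 200 camera calls.

TASK

First stand all three bottles from the red tray upright on the grey mat without disturbing the cup behind them. With the bottles still waiting there, hang the aluminium cup mouth-down on the orange draining peg so that it is fully home. Then stand each bottle back in the tray, centred on the square of its own colour; knock no bottle over and leave the tape measure alone.

Things in the scene. Friction and masses are not known exactly. Their poses are not given: they have to be found in the camera images.
- bottle_blue_mid (a point): Upright closed round bottle, white body with a blue band and a blue screw cap: 52 mm diameter (cap 49 mm), straight-sided up to 110 mm, 132 mm tall in all, about 0.25 kg. This point is its centre, half-way up (66 mm above its underside); z is its axis. It starts on the blue square in the red tray.
- bottle_yellow_mid (a point): Upright closed round bottle, white body with a yellow band and a yellow screw cap: 52 mm diameter (cap 49 mm), straight-sided up to 110 mm, 132 mm tall in all, about 0.25 kg. This point is its centre, half-way up (66 mm above its underside); z is its axis. It starts on the yellow square in the red tray.
- bottle_green_mid (a point): Upright closed round bottle, white body with a green band and a green screw cap: 52 mm diameter (cap 49 mm), straight-sided up to 110 mm, 132 mm tall in all, about 0.25 kg. This point is its centre, half-way up (66 mm above its underside); z is its axis. It starts on the green square in the red tray.
- pad_blue: Flat blue square, 60 x 60 x 3 mm, fixed on the 5 mm thick floor of the red tray (150 x 200 mm, fixed, walls 30 mm high): the place of the blue-capped bottle, which hides its middle at the start. Origin at the centre of its underside, its top 3 mm higher; z up, x and y along its edges and the tray's.
- pad_yellow: Flat yellow square, 60 x 60 x 3 mm, fixed on the 5 mm thick floor of the red tray (150 x 200 mm, fixed, walls 30 mm high): the place of the yellow-capped bottle, which hides its middle at the start. Origin at the centre of its underside, its top 3 mm higher; z up, x and y along its edges and the tray's.
- pad_green: Flat green square, 60 x 60 x 3 mm, fixed on the 5 mm thick floor of the red tray (150 x 200 mm, fixed, walls 30 mm high): the place of the green-capped bottle, which hides its middle at the start. Origin at the centre of its underside, its top 3 mm higher; z up, x and y along its edges and the tray's.
- cup_mid (a point): Bare aluminium cup standing mouth-down in the red tray, bottles 62 mm from it (centre to centre) on the robot's side, left and right. Straight, 56 mm outside diameter, 60 mm tall; closed end (4 mm thick) on top, 50 mm bore 56 mm deep open below; about 0.10 kg. This point is its centre, half-way up; z is its axis, from mouth to closed end. The tray's far wall is 35 mm behind its axis, 30 mm high.
- peg_tip (a point): Tip end of the orange draining peg: round bar, 16 mm thick, 105 mm long, rounded end, on a fixed grey plate 130 x 110 x 12 mm. From foot to tip it runs along (-0.343, 0, 0.939) of this point's axes (z up), leaning 0.35 rad, roughly towards the robot's side. Tip 111 mm above the bench. When home, the inside of the cup's closed end rests on the tip; the cup hangs loosely, leaning.
- mat: Light grey flat mat lying on the bench, 300 mm (its x) by 140 mm (its y) and 4 mm thick, fixed: the side area. Origin at the centre of its underside, z up.
- tape: Bystander: black and yellow tape measure lying loose on the bench in front of the tray, between it and the robot, 62 x 58 x 32 mm. Origin at the centre of its underside.
Not all that is in view belongs to the job. Leave any brown or purple look-alike of the part that bears bottle_blue_mid alone.

How it is judged:
On the way, in this order (a step that is already met when the one before it is completed fails the run):
1. all three bottles stand upright on the grey mat, the cup not yet moved more than 30 mm (x of bottle_blue_mid in the frame of mat between -0.135 and 0.135 m and y of bottle_blue_mid in the frame of mat between -0.058 and 0.058 m and height (world z) of bottle_blue_mid between 0.06 and 0.078 m and angle between each of bottle_blue_mid, bottle_yellow_mid, bottle_green_mid's own z axis and vertical below 0.12 rad and x of bottle_yellow_mid in the frame of mat between -0.135 and 0.135 m and y of bottle_yellow_mid in the frame of mat between -0.058 and 0.058 m and height (world z) of bottle_yellow_mid between 0.06 and 0.078 m and x of bottle_green_mid in the frame of mat between -0.135 and 0.135 m and y of bottle_green_mid in the frame of mat between -0.058 and 0.058 m and height (world z) of bottle_green_mid between 0.06 and 0.078 m and distance of cup_mid from where it was at the start of the episode below 0.03 m), for 0.2 s.
2. the cup is home mouth-down on the peg while all three bottles stand on the mat (z of peg_tip in the frame of cup_mid between 0.018 and 0.032 m and distance between peg_tip and cup_mid below 0.037 m and angle between cup_mid's own z axis and vertical below 0.6 rad and x of bottle_blue_mid in the frame of mat between -0.135 and 0.135 m and y of bottle_blue_mid in the frame of mat between -0.058 and 0.058 m and height (world z) of bottle_blue_mid between 0.06 and 0.078 m and angle between each of bottle_blue_mid, bottle_yellow_mid, bottle_green_mid's own z axis and vertical below 0.12 rad and x of bottle_yellow_mid in the frame of mat between -0.135 and 0.135 m and y of bottle_yellow_mid in the frame of mat between -0.058 and 0.058 m and height (world z) of bottle_yellow_mid between 0.06 and 0.078 m and x of bottle_green_mid in the frame of mat between -0.135 and 0.135 m and y of bottle_green_mid in the frame of mat between -0.058 and 0.058 m and height (world z) of bottle_green_mid between 0.06 and 0.078 m), for 0.2 s.
At the end, for the whole second after the job is handed in: Each bottle stands upright (within 0.12 rad) on the square of its own colour, centred within 13 mm, and at rest; the cup hangs at rest mouth-down on the peg (leaning under 0.6 rad), the peg's tip inside it within about 8 mm of the inside of its closed end (horizontal distance between bottle_blue_mid and pad_blue below 0.013 m and z of bottle_blue_mid in the frame of pad_blue between 0.06 and 0.075 m and angle between each of bottle_blue_mid, bottle_yellow_mid, bottle_green_mid's own z axis and vertical below 0.12 rad and linear speed of each of bottle_blue, bottle_yellow, bottle_green, cup below 0.02 m/s and horizontal distance between bottle_yellow_mid and pad_yellow below 0.013 m and z of bottle_yellow_mid in the frame of pad_yellow between 0.06 and 0.075 m and horizontal distance between bottle_green_mid and pad_green below 0.013 m and z of bottle_green_mid in the frame of pad_green between 0.06 and 0.075 m and z of peg_tip in the frame of cup_mid between 0.018 and 0.032 m and distance between peg_tip and cup_mid below 0.037 m and angle between cup_mid's own z axis and vertical below 0.6 rad); the robot touches nothing.
It fails at once if a bottle is knocked over (leans more than 0.7 rad) (angle between any of bottle_blue_mid, bottle_yellow_mid, bottle_green_mid's own z axis and vertical above 0.7 rad).
It fails at once if the tape measure is shifted more than 30 mm (distance of tape from where it was at the start of the episode above 0.03 m).
It also fails if it takes over 141 s, if anything falls off the work surface, if the arm or the gripper's body presses on something with over 40 N, if the wrist force passes 120 N, or if a joint passes its speed limit or range.

## Working session

There is one attempt and no reset: what is moved stays moved. The work goes in short steps, each a Python script; the robot and the scene stay as the last script left them, time stands still between calls to the robot, and variables do not carry over. Pictures are saved under pics/ and viewed, at most 14 in all, crops included, and the job is handed in when it is done.

```bash
mkdir -p pics; cat > h.py <<'E'
from bench import *
import numpy as np, cv2
def shot(n):
    return get_image(n)
def world(im):
    """per-pixel world points"""
    K=np.array(im["camera_matrix"]);d=im["depth"];h,w=d.shape
    k=im["k1"]
    u,v=np.meshgrid(np.arange(w),np.arange(h))
    xd=(u-K[0,2])/K[0,0]; yd=(v-K[1,2])/K[1,1]
    x,y=xd.copy(),yd.copy()
    for _ in range(10):
        f=1+k*(x*x+y*y); x=xd/f; y=yd/f
    P=np.stack([x*d,-y*d,-d,np.ones_like(d)],-1)
    W=P@np.linalg.inv(np.array(im["view"])).T
    W=W[...,:3]; W[d<=0]=np.nan
    return W
E
python3 - <<'E'
from h import *
import pickle
D={}
for n in("scene","side","wrist"):
    im=shot(n);D[n]=im
pickle.dump(D,open("d0.pkl","wb"))
for n in("scene","side"):
    f=D[n]["frame"]; cv2.imwrite(f"pics/{n}0.png",cv2.resize(f,(768,576),interpolation=cv2.INTER_CUBIC))
cv2.imwrite("pics/wrist0.png",D["wrist"]["frame"])
print(state())
E
```

```text
{'time': 0.15, 'joint_pos': array([ 1.17132114e+00,  9.17144583e-02,  1.23160899e+00, -2.55561995e-05,
        1.81983226e+00, -5.67121268e-02]), 'dq': array([-0.00259062, -0.00133477, -0.00426992,  0.00023169,  0.00024415,
        0.00117711]), 'joint_torque': array([ 1.15469655e-03, -4.47045779e+01, -4.06910491e+01,  6.98838383e-02,
        2.73721595e-02, -9.91875800e-05]), 'ee_pos': array([0.20158386, 0.56488567, 0.2297497 ]), 'ee_rot': array([-1.64653460e-04,  1.70546844e-01,  9.85349259e-01, -7.64082911e-04]), 'ft_force': array([ 0.23826563,  0.43002054, -1.22504449]), 'moment': array([-0.03742541,  0.01277157, -0.03208354]), 'finger_force': 0.0, 'finger_gap': 0.0878395426198535}
```

View pics/scene0.png

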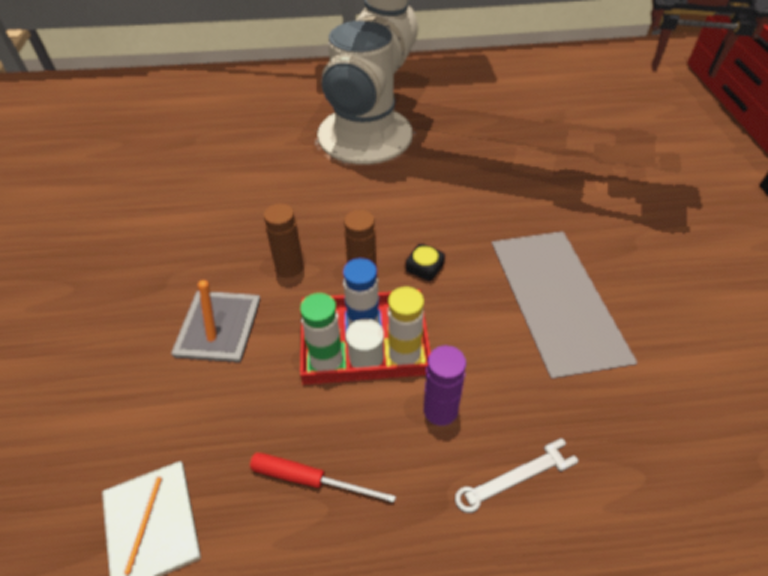

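View pics/side0.png

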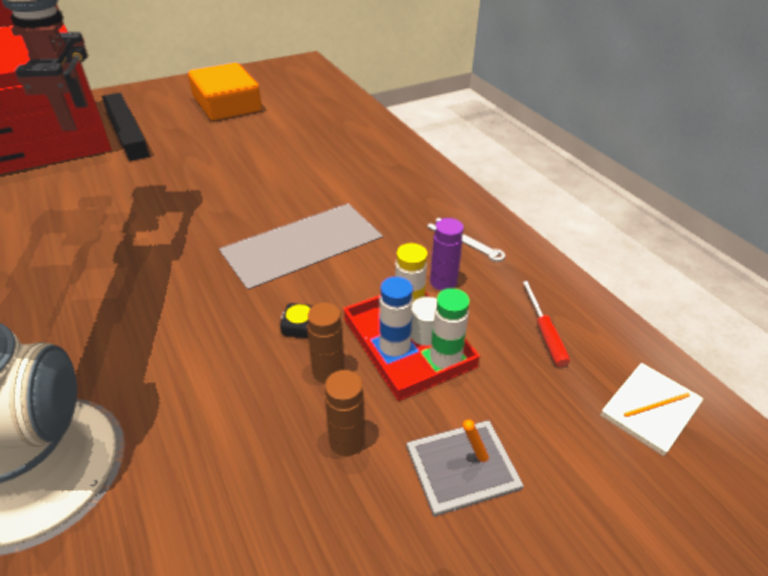

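The scene view (at 1.5x) shows the tray around (365,335), holding the blue, yellow and green caps at (360,272), (406,302) and (319,308) and the cup at (365,335). The peg tip is at (204,285), the mat at (563,303) and the tape at (425,260). Brown look-alikes stand at (283,240) and (360,240), and a purple one at (444,385). The side view agrees. Next I'll get the positions.

```bash
cat > m.py <<'E'
from h import *
import pickle
def circ(p,r):
    from scipy.optimize import least_squares
    return p
def analyse(D,verbose=True):
    R={}
    for n in("scene","side"):
        im=D[n];W=world(im);hsv=cv2.cvtColor(im["frame"],cv2.COLOR_BGR2HSV)
        H,S,V=[hsv[...,i].astype(int) for i in range(3)];X,Y,Z=[W[...,i] for i in range(3)]
        ws=(X>.2)&(X<.85)&(abs(Y)<.55)
        def rep(name,m):
            p=W[m&ws]
            if len(p)<5: print(n,name,"few",len(p));return
            c,r=cv2.minEnclosingCircle(p[:,:2].astype(np.float32))
            print(n,name,len(p),"mean",p.mean(0).round(4),"circ",np.round(c,4),round(r,4))
        for name,(a,b) in dict(blue=(100,125),yellow=(25,34),green=(50,85),purple=(130,160)).items():
            k=(H>=a)&(H<=b)&(S>90)
            rep(name+" top",k&(Z>.129 if name!="purple" else Z>.12))
        rep("peg hi",(H>5)&(H<20)&(S>180)&(V>150)&(Z>.095)&(Z<.125)&(Y<-.12))
        g=(S<70)&(Z>.05)&(Z<.085)&(X<.75)
        rep("cup top",(S<70)&(Z>.06)&(Z<.073)&(X>.45))
        rep("brown",(H<20)&(S>90)&(V<140)&(Z>.12)&(Z<.15)&(X>.3))
        rep("tape",(H>=22)&(H<=34)&(S>90)&(Z>.02)&(Z<.045))
        m=((S<50)&(Z<.02)&(Z>-.005)&(Y>.12)&(X<.75)&(X>.3)&(Y<.5)).astype(np.uint8)
        nc,l,st,_=cv2.connectedComponentsWithStats(m)
        if nc>1:
            i=1+st[1:,4].argmax();p=W[l==i];print(n,"mat",len(p),p[:,2].mean().round(4),cv2.minAreaRect(p[:,:2].astype(np.float32)))
        m=((H<5)|(H>174))&(S>150)&(Z>.022)&(Z<.04)&(X<.72)&(X>.4)&ws
        p=W[m];print(n,"tray",len(p),cv2.minAreaRect(p[:,:2].astype(np.float32)))
        m=(S<60)&(Z>.004)&(Z<.02)&(Y<-.12)&ws&(X<.72)
        p=W[m];print(n,"plate",len(p),cv2.minAreaRect(p[:,:2].astype(np.float32)))
if __name__=="__main__":
    analyse(pickle.load(open("d0.pkl","rb")))
E
python3 m.py
```

```text
scene blue top 340 mean [ 0.548  -0.0452  0.1395] circ [ 0.5438 -0.0452] 0.0249
scene yellow top 343 mean [0.6093 0.0142 0.1404] circ [ 0.6002 -0.0458] 0.0846
scene green top 375 mean [ 0.6091 -0.1083  0.1396] circ [ 0.6056 -0.1084] 0.0246
scene purple top 462 mean [0.7118 0.0556 0.1318] circ [0.7077 0.0561] 0.0256
scene peg hi 44 mean [ 0.5201 -0.2828  0.1061] circ [ 0.5184 -0.2831] 0.0078
scene cup top 418 mean [ 0.6061 -0.0467  0.0656] circ [ 0.5481 -0.1409] 0.1392
scene brown 151 mean [ 0.4293 -0.1035  0.1264] circ [ 0.4915 -0.1135] 0.1201
scene tape 226 mean [0.4392 0.0668 0.0338] circ [ 0.5218 -0.022 ] 0.1634
scene mat 4939 0.0047 ((0.5187460780143738, 0.2910752296447754), (0.302871435880661, 0.1412513554096222), 4.649285793304443)
scene tray 388 ((0.5716210007667542, -0.045883648097515106), (0.19940191507339478, 0.1502470076084137), 88.868896484375)
scene plate 1709 ((0.5340157747268677, -0.22213882207870483), (0.24040071666240692, 0.13382427394390106), 76.83447265625)
side blue top 286 mean [ 0.5418 -0.0507  0.1382] circ [ 0.5444 -0.0482] 0.0249
side yellow top 199 mean [0.60
[... 169 characters left out ...]
295] circ [0.7082 0.0537] 0.0244
side peg hi 48 mean [ 0.5113 -0.2862  0.1057] circ [ 0.4576 -0.243 ] 0.0812
side cup top 220 mean [ 0.5995 -0.0458  0.0641] circ [ 0.5962 -0.0483] 0.0383
side brown 165 mean [ 0.4047 -0.1252  0.1258] circ [ 0.4926 -0.1311] 0.1292
side tape 180 mean [0.4217 0.0762 0.0319] circ [0.4235 0.0764] 0.0261
side mat 2718 0.003 ((0.517541766166687, 0.2918643057346344), (0.2974516451358795, 0.14790040254592896), 5.347527027130127)
side tray 449 ((0.5701048374176025, -0.047539472579956055), (0.20225659012794495, 0.14938907325267792), 89.01229858398438)
side plate 2821 ((0.5297774076461792, -0.22727236151695251), (0.22978575527668, 0.12961788475513458), 78.37300109863281)
```

```bash
python3 - <<'E'
import pickle,numpy as np
from h import *
D=pickle.load(open("d0.pkl","rb"))
im=D["scene"];W=world(im)
for n,(u,v) in dict(blue=(360,268),yel=(406,298),gre=(319,303),cup=(365,330),peg=(204,284),tape=(425,255),mat=(563,303),pur=(444,360)).items():
    i,j=int(v/1.5),int(u/1.5);print(n,W[i,j].round(4),cv2.cvtColor(im["frame"][i:i+1,j:j+1],cv2.COLOR_BGR2HSV)[0,0])
E
```

```text
blue [ 0.5387 -0.0438  0.1407] [106 176 197]
yel [0.604  0.0151 0.1418] [ 28 159 236]
gre [ 0.6005 -0.1072  0.1407] [ 66 137 206]
cup [ 0.6001 -0.0447  0.0668] [ 27  19 237]
peg [ 0.5181 -0.2804  0.1098] [ 15 187 228]
tape [0.4241 0.0741 0.0337] [ 28 160 236]
mat [0.5327 0.2968 0.0022] [ 13  31 172]
pur [0.7076 0.0537 0.1324] [147 128 184]
```

```bash
cat >> h.py <<'E'
def q(deg):
    a=np.radians(180+deg)/2
    return [0,np.cos(a),np.sin(a),0]
UP=0.26
def pick(x,y,z,yaw,up=UP):
    move_to([x,y,up],q(yaw)); move_l([x,y,z],speed=.18); close()
    s=state(); print("grip",round(s["finger_gap"],4),round(s["finger_force"],1),s["ee_pos"].round(4),"t",round(s["time"],1))
    move_l([x,y,up],speed=.18)
def place(x,y,z,yaw,up=UP):
    move_to([x,y,up],q(yaw)); move_l([x,y,z+.02],speed=.18); move_l([x,y,z],speed=.05)
    gripper_open(); move_l([x,y,up],speed=.2)
    print("placed t",round(state()["time"],1))
MAT=np.array([.518,.2915]); MY=5.0
def slot(d):
    return MAT+d*np.array([np.cos(np.radians(MY)),np.sin(np.radians(MY))])
E
python3 - <<'E'
from h import *
pick(.6065,.0145,.089,-1); s=state(); print(s["finger_gap"],s["ft_force"])
place(*slot(.09),.086,MY)
im=shot("scene");cv2.imwrite("pics/s1.png",im["frame"])
E
```

```text
grip 0.0517 30.0 [0.6066 0.0146 0.0891] t 4.3
0.05136647503759386 [-0.09024617 -0.10849498 -3.57059323]
placed t 9.8
```

View pics/s1.png

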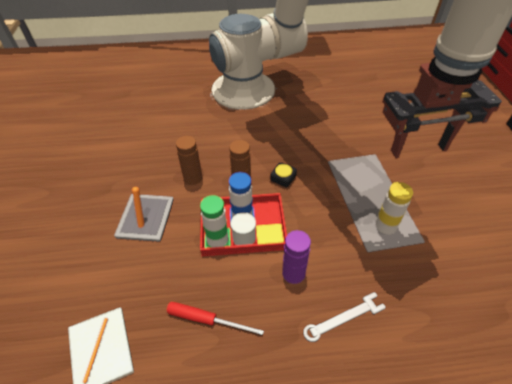

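The yellow bottle is standing on the mat at about (396,208), and the other bottles and the cup haven't moved. Next are blue and green.

```bash
python3 - <<'E'
from h import *
import pickle
pick(.544,-.0467,.089,-1); place(*slot(0),.086,MY)
pick(.605,-.1095,.089,-1); place(*slot(-.09),.086,MY)
move_to([.40,.20,.30],q(0))
D={n:shot(n) for n in("scene","side")}
pickle.dump(D,open("d1.pkl","wb"))
for n in D:
    W=world(D[n]);hsv=cv2.cvtColor(D[n]["frame"],cv2.COLOR_BGR2HSV);H,S,V=[hsv[...,i].astype(int) for i in range(3)];X,Y,Z=[W[...,i] for i in range(3)]
    tr=(X>.48)&(X<.67)&(Y>-.16)&(Y<.07)
    for name,(a,b) in dict(blue=(100,125),yellow=(22,34),green=(45,85)).items():
        k=(H>=a)&(H<=b)&(S>90)
        p=W[k&tr&(Z<.03)]; print(n,"pad",name,len(p),cv2.minAreaRect(p[:,:2].astype(np.float32)))
        p=W[k&(Z>.12)&(Y>.15)&(X>.3)&(X<.75)]
        if len(p)>5: print(n,"bottle",name,len(p),np.round(cv2.minEnclosingCircle(p[:,:2].astype(np.float32)),3) if 0 else cv2.minEnclosingCircle(p[:,:2].astype(np.float32)),p[:,2].mean())
    p=W[(S<80)&(Z>.055)&(Z<.08)&tr]; print(n,"cup",len(p),cv2.minEnclosingCircle(p[:,:2].astype(np.float32)),np.median(p,0))
    m=(H>5)&(H<22)&(S>170)&(V>120)&(Z>.03)&(Z<.125)&(Y<-.24)&(Y>-.33)&(X>.47)&(X<.6)
    p=W[m]; A=np.c_[np.ones(len(p)),p[:,2]];c=np.linalg.lstsq(A,p[:,:2],rcond=None)[0]
    print(n,"peg",len(p),"xy at z=.108",c[0]+.108*c[1],"slope",c[1],p[:,2].max())
    m=(S<70)&(Z>.005)&(Z<.02)&(Y<-.19)&(Y>-.38)&(X<.65)&(X>.43)
    p=W[m];print(n,"plate",len(p),cv2.minAreaRect(p[:,:2].astype(np.float32)))
im=D["scene"]["frame"][100:300,100:450];cv2.imwrite("pics/s2.png",cv2.resize(im,(700,400),interpolation=cv2.INTER_CUBIC))
E
```

```text
grip 0.0517 29.9 [ 0.5441 -0.0466  0.0891] t 13.0
placed t 18.7
grip 0.0516 30.0 [ 0.6051 -0.1095  0.0891] t 21.9
placed t 27.9
scene pad blue 136 ((0.5309498906135559, -0.045218437910079956), (0.028691379353404045, 0.05532972142100334), 1.886904239654541)
scene bottle blue 331 ((0.5179048776626587, 0.29102590680122375), 0.02484576776623726) 0.13406892609320123
scene pad yellow 458 ((0.6086161732673645, -0.04478483647108078), (0.18088117241859436, 0.06507544219493866), 88.54468536376953)
scene bottle yellow 416 ((0.5247629880905151, 0.2831766605377197), 0.10885339230298996) 0.13433039038415265
scene pad green 410 ((0.600410521030426, -0.10896202176809311), (0.057832423597574234, 0.0502074658870697), 87.80091857910156)
scene bottle green 290 ((0.42953112721443176, 0.28259605169296265), 0.0254667978733778) 0.133945994574659
scene cup 443 ((0.604456901550293, -0.04592451453208923), 0.029483286663889885) [ 0.6090215  -0.04607173  0.06558862]
scene peg 188 xy at z=.108 [ 0.5191258 -0.2821085] slope [-0.38243403  0.07553093] 0.112836035059939
scene plate 1719 ((0.5184099078178406, -0.28485
[... 416 characters left out ...]
 88.9002685546875)
side bottle yellow 175 ((0.5169155597686768, 0.29024049639701843), 0.11541803181171417) 0.13200332853692104
side pad green 331 ((0.6048485040664673, -0.10406114906072617), (0.04657165706157684, 0.06115476042032242), 88.03538513183594)
side bottle green 209 ((0.4258377254009247, 0.28164130449295044), 0.02524423971772194) 0.1321848028795456
side cup 326 ((0.6059150695800781, -0.04773574322462082), 0.02962554804980755) [ 0.60324867 -0.05100737  0.06397025]
side peg 169 xy at z=.108 [ 0.51270722 -0.28832728] slope [-0.33699998  0.12188039] 0.11282794788715955
side plate 2794 ((0.517922043800354, -0.2853388786315918), (0.1111290454864502, 0.12972593307495117), 78.2101058959961)
```

View pics/s2.png

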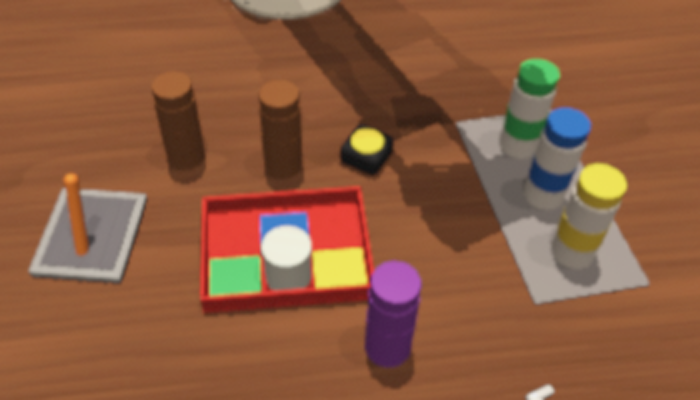

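All three bottles are upright on the mat at (535,75), (566,125) and (600,185) in the crop, and the cup at (287,260) has not moved. Now the cup goes on the peg.

```bash
python3 - <<'E'
from h import *
import pickle
pick(.605,-.047,.038,-1)
x,y=.526,-.287
move_to([x,y,.22],q(-1)); hold(.3); f0=state()["ft_force"]
move_l([x,y,.150],speed=.15)
for z in (.135,.120,.105,.096,.092,.090):
    move_l([x,y,z],speed=.06); f=state()["ft_force"]-f0; print(z,f.round(2))
    if np.linalg.norm(f)>6: print("contact");break
D={n:shot(n) for n in("scene","side")}
pickle.dump(D,open("d2.pkl","wb"))
a=D["scene"]["frame"][100:260,70:270];b=D["side"]["frame"][180:340,220:420]
cv2.imwrite("pics/s3.png",cv2.resize(np.hstack([a,b]),(800,320),interpolation=cv2.INTER_CUBIC));print(state()["time"])
E
```

```text
grip 0.0563 30.0 [ 0.6051 -0.0468  0.0382] t 31.7
0.135 [ 1.23 -0.07  0.13]
0.12 [ 1.4  -0.52  0.57]
0.105 [0.55 0.33 0.16]
0.096 [ 0.37 -0.09  1.12]
0.092 [0.28 0.61 0.83]
0.09 [ 1.03 -0.16  1.31]
37.125
```

View pics/s3.png

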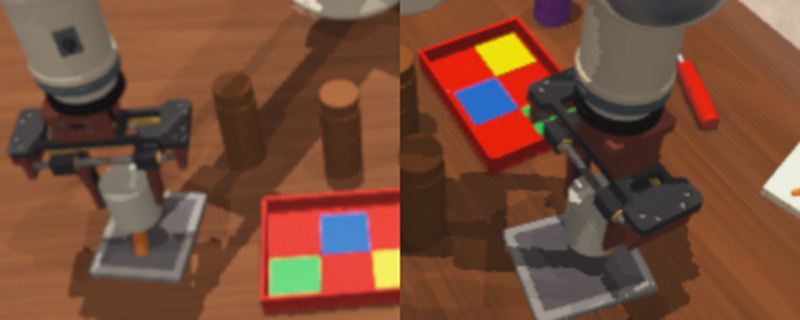

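The cup is over the peg, which shows below its mouth at (140,243), and there has been no contact so far. I'll ease it down, release it and check.

```bash
python3 - <<'E'
from h import *
import pickle
p=state()["ee_pos"];x,y=.526,-.287;f0=state()["ft_force"]
for z in (.089,.088,.087,.086):
    move_l([x,y,z],speed=.03); f=state()["ft_force"]-f0; print(z,f.round(2))
    if f[2]>4: print("contact");break
gripper_open(); hold(.2); move_l([x,y,.26],speed=.12); move_to([.40,.15,.30],q(0))
D={n:shot(n) for n in("scene","side")}
pickle.dump(D,open("d3.pkl","wb"))
for n in D:
    W=world(D[n]);hsv=cv2.cvtColor(D[n]["frame"],cv2.COLOR_BGR2HSV);H,S,V=[hsv[...,i].astype(int) for i in range(3)];X,Y,Z=[W[...,i] for i in range(3)]
    for name,(a,b,y0,y1) in dict(blue=(100,125,-.09,0),yellow=(22,34,-.03,.06),green=(45,85,-.15,-.06)).items():
        k=(H>=a)&(H<=b)&(S>90)
        pp=W[k&(X>.48)&(X<.67)&(Y>y0)&(Y<y1)&(Z<.03)]; print(n,"pad",name,len(pp),cv2.minAreaRect(pp[:,:2].astype(np.float32)))
    for i in (0,1):
        c=slot(-.09)if i==0 else slot(.09)
        pp=W[(Z>.125)&(np.hypot(X-c[0],Y-c[1])<.04)];print(n,"bottle","gy"[i],c.round(4),cv2.minEnclosingCircle(pp[:,:2].astype(np.float32)))
    pp=W[(S<80)&(Z>.05)&(Z<.14)&(Y<-.23)&(Y>-.35)&(X>.45)&(X<.6)];print(n,"cup",len(pp),pp.max(0),pp.min(0),np.median(pp[pp[:,2]>.1],0))
a=D["scene"]["frame"][100:260,70:270];b=D["side"]["frame"][200:360,220:420]
cv2.imwrite("pics/s4.png",cv2.resize(np.hstack([a,b]),(800,320),interpolation=cv2.INTER_CUBIC));print(state()["time"])
E
```

```text
0.089 [ 0.13 -0.42 -0.63]
0.088 [ 0.26 -0.13  0.4 ]
0.087 [-1.53  0.99  4.94]
contact
scene pad blue 406 ((0.5446882247924805, -0.04504992067813873), (0.05483271926641464, 0.05843324586749077), 86.94183349609375)
scene pad yellow 434 ((0.6096445322036743, 0.015301333740353584), (0.05948223918676376, 0.0642317458987236), 87.09200286865234)
scene pad green 409 ((0.601561963558197, -0.1089741438627243), (0.057687126100063324, 0.04910248890519142), 87.62625122070312)
scene bottle g [0.4283 0.2837] ((0.427266001701355, 0.2824728488922119), 0.026555320248007774)
scene bottle y [0.6077 0.2993] ((0.6075797080993652, 0.2991044521331787), 0.025394462049007416)
scene cup 750 [ 0.55479846 -0.25561352  0.12006537] [ 0.49837502 -0.31506419  0.05179711] [ 0.53001939 -0.28513535  0.11304445]
side pad blue 385 ((0.5429061651229858, -0.045773696154356), (0.05862387269735336, 0.059199463576078415), 0.3689880669116974)
side pad yellow 375 ((0.6088606119155884, 0.015816817060112953), (0.06639286130666733, 0.06392955780029297), 88.94539642333984)
side pad green 330 ((0.6038907766342163, -0.10332083702087402), (0.046551115810871124, 0.0582851879298687), 89.9456558227539)
side bottle g [0.4283 0.2837] ((0.42424505949020386, 0.2824467122554779), 0.02586136944591999)
side bottle y [0.6077 0.2993] ((0.6065542101860046, 0.2957157790660858), 0.025978928431868553)
side cup 1058 [ 0.5536716  -0.26205253  0.11913455] [ 0.4914488  -0.3167608   0.05282982] [ 0.52156782 -0.29188122  0.11245101]
42.1167
```

View pics/s4.png

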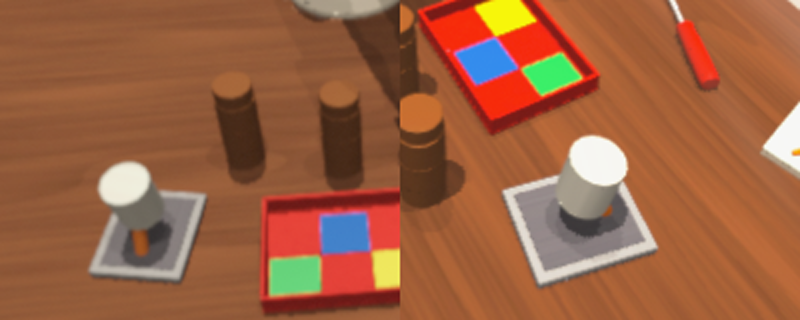

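The cup hangs on the peg, leaning, with its top at z≈0.12 m, so it is home. The pads sit where the bottles were first picked up. Now I'll return the bottles.

```bash
python3 - <<'E'
from h import *
for d,(x,y) in ((.09,(.6065,.0145)),(-.09,(.605,-.1088)),(0,(.544,-.0465))):
    pick(*slot(d),.085,MY); place(x,y,.0895,-1)
move_to([.40,.25,.30],q(0))
D={n:shot(n) for n in("scene","side")}
for n in D:
    W=world(D[n]);X,Y,Z=[W[...,i] for i in range(3)]
    for c in ((.6065,.0145),(.605,-.1088),(.544,-.0465)):
        pp=W[(Z>.13)&(Z<.16)&(np.hypot(X-c[0],Y-c[1])<.04)];print(n,c,cv2.minEnclosingCircle(pp[:,:2].astype(np.float32)),pp[:,2].mean())
a=D["scene"]["frame"][90:290,70:320];b=D["side"]["frame"][140:340,200:450]
cv2.imwrite("pics/s5.png",cv2.resize(np.hstack([a,b]),(800,320),interpolation=cv2.INTER_CUBIC));print(state()["time"])
E
```

```text
grip 0.0512 30.0 [0.6077 0.2994 0.085 ] t 44.9
placed t 50.4
grip 0.0513 30.0 [0.4284 0.2837 0.0851] t 53.4
placed t 59.4
grip 0.0513 30.0 [0.518  0.2916 0.0851] t 62.7
placed t 68.4
scene (0.6065, 0.0145) ((0.6064848899841309, 0.01409860048443079), 0.025293108075857162) 0.13975127604527804
scene (0.605, -0.1088) ((0.6044225096702576, -0.10995832085609436), 0.025511883199214935) 0.1396264071632338
scene (0.544, -0.0465) ((0.5433537364006042, -0.04756321758031845), 0.02545236609876156) 0.139661509998558
side (0.6065, 0.0145) ((0.607276201248169, 0.011680209077894688), 0.025136331096291542) 0.13801892272095043
side (0.605, -0.1088) ((0.6051605939865112, -0.11084948480129242), 0.02615184150636196) 0.13834823871467433
side (0.544, -0.0465) ((0.5446441173553467, -0.04968664050102234), 0.025783706456422806) 0.13836536625016704
69.725
```

View pics/s5.png

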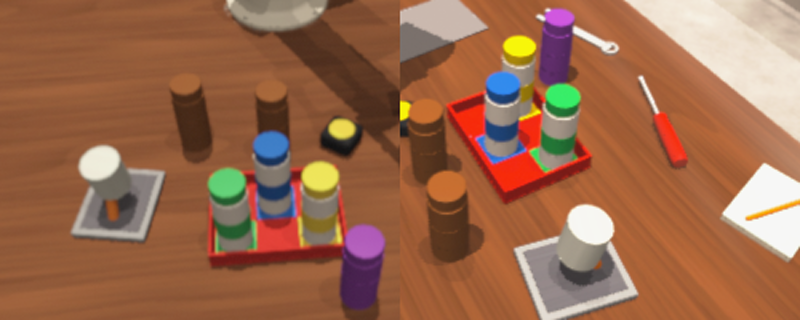

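All three bottles stand centred on their own squares (left view: blue (271,150), green (229,185), yellow (320,180)). The cup still hangs on the peg at (103,170).

```bash
python3 -c "
from bench import *
hold(.5);print(job_done())"
```

```text
the job is handed in; nothing more can be done
None
```

I handed the job in at about 70 s: the last pictures show the three bottles upright on their own squares, within about 5 mm of centre, and the cup home mouth-down on the peg; the tape measure looks untouched, and no verdict was returned.

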